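# Centre a worn steering gear's drop arm in its free play and mark it

## Task

Check the play in the worn steering gear on the bench: by its upright stud, ease the drop arm first anticlockwise (seen from above) and then clockwise, each way just until it clearly meets resistance, without forcing it on so that the gear inside turns. Leave the arm in the middle of that free play, then slide the pointer along its rail until its tip stands opposite the stud, and let go. Leave the tin, wrench and bearing ring where they lie.

Things in the scene. Friction and masses are not known exactly. Their poses are not given: they have to be found in the camera images.
- gearbox: Steering gear: round aluminium housing (radius 70 mm, top 84 mm above the bench) on a dark steel plate 340 x 250 x 12 mm, fixed to the bench. Origin on the bench directly below the drop arm's upright pivot; x points from the pivot to the pointer rail, y to the left along the rail, z up. The pivot lies 120 mm from the plate's near edge and 220 mm from its far edge.
- drop_arm: Bare steel arm, 26 mm wide, its top 95 mm above the bench, turning level about the pivot; origin on the bench below the pivot, x along the arm to the stud. In its free play it moves with under 1 N at the stud and stays where left. The play is 13 to 31 mm in all at the stud; its middle is hidden, up to 0.2 rad either side of the gearbox's x axis. The arm starts somewhere within the play.
- stud (a point): Top centre of the bare steel stud (18 mm diameter, 95 to 145 mm above the bench) at the arm's end, 130 mm from the pivot. x along the arm, z up. At each end of the play the arm meets the gear inside, which holds still up to about 15 N at the stud, then gives way and turns with the arm; it must not turn by more than 6 mm at the stud. A push of 4 to 8 N there shows the end clearly.
- pointer_tip (a point): Sharp end of the pointer's steel finger, 31 mm from the middle of the pointer block towards the stud, 120 mm above the bench. Axes as the gearbox's. The pointer is opposite the stud when this tip and the stud's centre line have the same y in the gearbox's frame; the tip stays about 34 mm or more from the stud's axis.
- pointer_top (a point): Top centre of the pointer's black block: 22 mm along x, 18 mm along y, 46 mm tall, from 85 to 131 mm above the bench. It rides on a steel rail, a bar along the gearbox's y at x = 195 mm, 238 mm long, its top 85 mm above the bench. Axes as the gearbox's.
- pointer (a joint): How far (m) the pointer has slid along the rail towards the gearbox's +y: 0 at its right-hand end, where its tip has y = -85 mm in the gearbox's frame, 0.17 at the other. It drags with about 2 N and stays where it is left. It starts within 20 mm of the right-hand end.
- paint_tin: Bystander: paint tin, 86 mm diameter, 100 mm tall, standing. Origin at the centre of its underside.
- wrench: Bystander: wrench 180 mm long, lying flat. Origin under its middle.
- bearing_race: Bystander: bearing ring 72 mm outside diameter, 18 mm tall, lying flat. Origin at the centre of its underside.

How it is judged:
By the outcome, as a careful person would: the job done as asked, in the order asked, and still so for the second after the job is handed in, with the robot touching nothing.
It also fails if it takes over 64 s, if anything falls off the work surface, if the arm or the gripper's body presses on something with over 40 N, if the wrist force passes 120 N, or if a joint passes its speed limit or range.

## Robot

A 6-joint arm with a two-finger parallel gripper is mounted at the origin on the work surface. World frame = base frame: x ahead of the robot, y to its left, z up, the work surface at z = 0. Lengths are in m, angles in rad, forces in N, time in s.
With the tool pointing down it reaches from about 0.3 to 1 m from the base axis. Payload 5.1 kg.
Tool frame: the origin (TCP) lies at the very end of the fingers, on their centre line; the grasp point (between the pads) lies 19 mm behind it; x points along the fingers, z is the direction in which the jaws open and shut, and the axes are right-handed (so a half turn about x gives the same grasp; the last joint's range is limited). The gripper opens to 95 mm and grips with 3 to 60 N. Pads are 20 mm wide; open, the fingers measure 119 mm over their backs; the gripper's body (75 mm by 180 mm) begins 59 mm behind the grasp point.
Start: joints at [1.232, 0.124, 1.65, -0, 1.367, -0.083], TCP at [0.164, 0.629, 0.189] pointing down, gripper open.
Joint ranges: [-2.61, 2.61], [-1.02, 2.33], [0.03, 2.71], [-1.35, 4.49], [0.32, 2.68], [-2.91, 2.91]. Speed limits (rad/s): [2.57, 2.57, 3.14, 3.14, 3.14, 3.14].

## Interface

Orientations are given as a unit quaternion [x, y, z, w].
In Python, from rig import * gives the robot as it stands. The module is installed in compiled form; this text tells all that it offers.
- The arm moves only by the shell command python3 -m jog 'ROWS' [FORCE]. ROWS is JSON, a list of rows, each a list of 3 entries, a list of its own where there are three numbers: the opening, from 0 (shut) to 1 (fully open), then the shift along the world's x, y, z normalised to -1 to 1, where 1 is 25 cm, then the turn about the world's z normalised to -1 to 1, where 1 is 0.5 rad. In form: [[claw, [x, y, z], turn], ...]. A call has 1 to 8 rows; each row shifts and turns the commanded pose from where the row before left it; what a row does not reach is not made up. A row lasts 1/12 s, in which the tool goes at most 41.7 mm and 7.16 degrees, less where a joint would pass 70% of its speed; a pose out of reach is approached as far as the arm can. A call with a number of a shift or a turn outside -1 to 1 is refused whole. A call with a gripper value outside its range is refused whole. The fingers move at their own pace and stop on an object; FORCE is the grip in N (left out, the last holds). Time passes only in rows, so rows that do not move let the fingers close. It gives the time, the measured TCP pose, the force and the opening at its end, in the units of the state.
- observe(): the state, without advancing time (a new reading comes with each control period).
- read_camera(name): name is "scene" or "top" or "wrist"; returns the picture (384x512x3 uint8, red, green, blue); there is no depth.
- camera_model(name): a dict with "intrinsics" (3x3 intrinsics, pixels), "R" (3x3) and "t" (3): a world point X has camera coordinates R X + t; the wrist camera has in their place "tool_from_camera" (4x4, takes a point from camera to tool coordinates, whose origin is the TCP and whose axes are the tool frame's). Camera axes: x right, y down, z forward; pixel columns grow to the right and rows downward; lengths in m; the calibration is good to about 2 mm. The wrist camera is an equidistant fisheye: a pixel r from the principal point sees the ray r / f radians off the axis. A picture is of the moment at which its call begins: read the wrist's pose just before it. camera_model takes no time and is no camera call.
- finish_job(): hands the job in, once; it reports no verdict.
Trained networks look in the newest picture that a camera, given by its name, has taken for a name from the list of things; names that differ only in an ending like _2 or _b are one class to them, and where a whole thing is asked for, a point or a joint stands for the part that bears it (a point fixed in the world has none). Each returns a list of dicts, best first, with "p" (0 to 1); they miss things now and then, are a little off and sometimes report something else, mostly with a low value. They report only what shows in the picture. A call takes as long as a camera call.
- recognise(camera, thing): "bbox" ([left, top, width, height] as shares, 0 to 1, of the picture: columns of its width, rows of its height, round what is visible of it).
The state is a dict: "clock": time; "joints": joint angles; "joint_velocities": joint speeds; "tau": joint torques, N m; "eef_pos": TCP position; "eef_rot": TCP orientation; "contact_force": force on the tool from outside, world axes, zero at the start; "wrist_torque": the same for the moment, N m; "opening": opening from 0.0 (shut) to 1.0 (fully open).
Only numpy, scipy, OpenCV 4.12 (cv2) and the standard library are available. Lean on these libraries where they do the work, as an engineer would, in place of code of your own. Each camera call takes 0.05 s, during which the arm holds its last target. There are 200 camera calls.

## Working session

There is one attempt and no reset: what is moved stays moved. The work goes in short steps, Python scripts to look and compute and a shell command to move; the robot and the scene stay as the last step left them, time stands still between calls to the robot, and variables do not carry over. Pictures are saved under pics/ and viewed, about 8 in all and at most 12, crops included, and the job is handed in when it is done.

```bash
mkdir -p pics; cat > h.py <<'E'
from rig import *
import numpy as np, cv2
def pix2(cam,u,v,z):
    m=camera_model(cam);K=np.array(m["intrinsics"]);R=np.array(m["R"]);t=np.array(m["t"])
    d=R.T@np.linalg.inv(K)@[u,v,1];c=-R.T@t
    return c+d*(z-c[2])/d[2]
def proj(cam,X):
    m=camera_model(cam);p=np.array(m["intrinsics"])@(np.array(m["R"])@X+np.array(m["t"]));return p[:2]/p[2]
E
python3 - <<'E'
from h import *
s=observe();print(s)
a=read_camera("top");b=read_camera("scene")
cv2.imwrite("pics/top.png",cv2.resize(a[...,::-1],(800,600),interpolation=cv2.INTER_CUBIC));cv2.imwrite("pics/scene.png",cv2.resize(b[...,::-1],(800,600),interpolation=cv2.INTER_CUBIC))
for c in("top","scene"):
  m=camera_model(c);print(c,np.round(-np.array(m["R"]).T@m["t"],3))
  for th in("gearbox","drop_arm","stud","pointer_top","paint_tin","wrench","bearing_race"):
    print(th,[(round(r["p"],2),np.round(np.array(r["bbox"])*[512,384,512,384],1).tolist()) for r in recognise(c,th)[:2]])
E
```

```text
{'clock': 0.0, 'joints': array([ 1.23238077e+00,  1.24519094e-01,  1.65166940e+00,  5.73097405e-06,
        1.36750925e+00, -8.25463716e-02]), 'joint_velocities': array([-0.00015307, -0.00078068,  0.00030188,  0.00083537, -0.00034333,
       -0.00047497]), 'tau': array([-6.26841174e-04, -4.17608678e+01, -3.59931457e+01,  7.73650571e-02,
        4.93014569e-02, -2.18146110e-04]), 'eef_pos': array([0.16426595, 0.62817865, 0.18818078]), 'eef_rot': array([-0.43252329,  0.56033234,  0.43171721,  0.55908096]), 'contact_force': array([0.81268249, 0.15761503, 0.49258008]), 'wrist_torque': array([-0.02348352, -0.03261016, -0.00025839]), 'opening': 1.0012164901511202}
top [0.256 0.051 1.337]
gearbox [(0.59, [271.0, 143.9, 90.7, 126.9]), (0.46, [228.4, 238.5, 27.1, 24.1])]
drop_arm [(0.93, [303.4, 171.0, 18.9, 63.3])]
stud [(0.72, [306.5, 169.7, 18.6, 60.8])]
pointer_top []
paint_tin [(0.89, [378.2, 181.3, 40.5, 35.6])]
wrench [(0.62, [231.6, 169.3, 25.2, 56.3])]
bearing_race [(0.58, [227.0, 237.3, 28.1, 26.7])]
scene [ 1.029 -0.026  0.695]
gearbox [(0.69, [110.1, 160.6, 135.4, 133.4])]
drop_arm [(0.94, [160.9, 170.3, 29.4, 62.7]), (0.68, [253.6, 199.4, 35.7, 68.0])]
stud [(0.94, [160.9, 173.7, 27.7, 64.3])]
pointer_top [(0.77, [120.1, 239.9, 17.5, 26.3])]
paint_tin [(0.86, [39.5, 198.6, 57.9, 59.6])]
wrench [(0.78, [252.5, 201.1, 36.9, 64.9])]
bearing_race [(0.67, [251.8, 168.4, 28.4, 25.5])]
```

View pics/top.png

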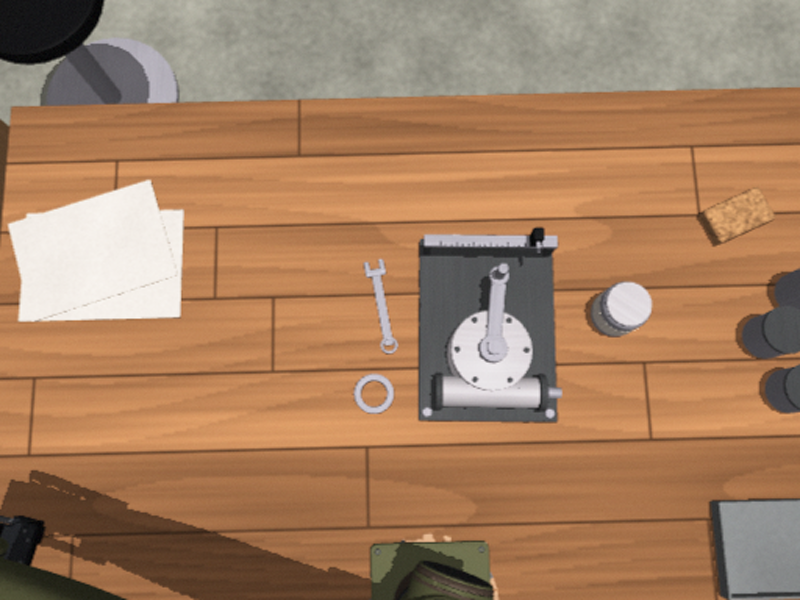

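View pics/scene.png

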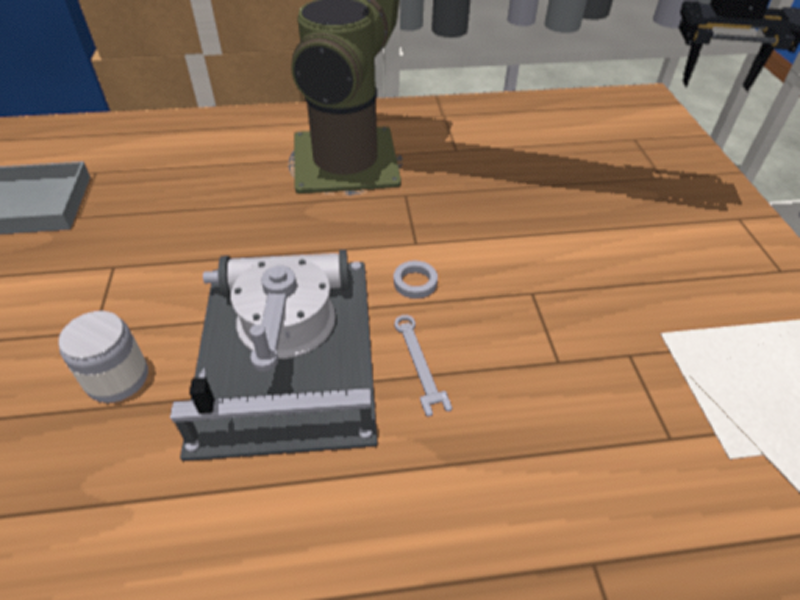

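The top view shows the pivot at about (493,346) and the stud top at about (502,268). The rail ends are at (422,243) and (557,243), with the pointer near (538,237). The scene view agrees, and the tin, wrench and ring are clear of the work.

```bash
cat > a.py <<'E'
from h import *
s=512/800
def T(u,v,z): return pix2("top",u*s,v*s,z)
for n,a in dict(pivot=(493,347,.1),stud=(503,267,.145),railL=(424,243,.085),railR=(557,243,.085),plNL=(419,420,.012),plNR=(557,421,.012),plFL=(419,250,.012),ptr=(538,232,.131),tin=(629,305,.1)).items(): print(n,np.round(T(*a),4))
E
python3 a.py; python3 - <<'E'
from h import *
s=512/800
for n,a in dict(stud=(260,328,.145),ptr=(202,380,.131),pivot=(279,276,.1),railR=(173,410,.085),railL=(375,396,.085)).items(): print("scene",n,np.round(pix2("scene",a[0]*s,a[1]*s,a[2]),4))
from scipy.spatial.transform import Rotation as R
print(R.from_quat(observe()["eef_rot"]).as_matrix().round(3)); print(camera_model("wrist"))
E
```

```text
pivot [ 0.4302 -0.117   0.1   ]
stud [ 0.5589 -0.1346  0.145 ]
railL [ 0.6217 -0.0061  0.085 ]
railR [ 0.6156 -0.2422  0.085 ]
plNL [0.314  0.0104 0.012 ]
plNR [ 0.306  -0.2367  0.012 ]
plFL [6.297e-01 5.000e-04 1.200e-02]
ptr [ 0.6228 -0.2002  0.131 ]
tin [ 0.4972 -0.3552  0.1   ]
scene stud [ 0.5549 -0.1287  0.145 ]
scene ptr [ 0.6135 -0.1949  0.131 ]
scene pivot [ 0.4221 -0.1134  0.1   ]
scene railR [ 0.6195 -0.2387  0.085 ]
scene railL [0.6294 0.0026 0.085 ]
[[ 0.    -0.967  0.253]
 [ 0.     0.253  0.967]
 [-1.     0.     0.   ]]
{'intrinsics': array([[297.31863964,   0.        , 256.84517198],
       [  0.        , 297.31863964, 189.2278111 ],
       [  0.        ,   0.        ,   1.        ]]), 'tool_from_camera': array([[-8.45277659e-04, -2.64419978e-01,  9.64407259e-01,
        -1.94074651e-01],
       [ 5.93959289e-04, -9.64407566e-01, -2.64419542e-01,
         7.39455207e-02],
       [ 9.99999466e-01,  3.49310718e-04,  9.72246871e-04,
         4.53629995e-04],
       [ 0.00000000e+00,  0.00000000e+00,  0.00000000e+00,
         1.00000000e+00]])}
```

```bash
python3 -m jog '[[0.6,[0.073,-0.142,0],0.15],[0.6,[0.073,-0.142,0],0.15],[0.6,[0.073,-0.142,0],0.14],[0.6,[0.073,-0.142,0],0],[0.6,[0.073,-0.142,0],0],[0.6,[0.073,-0.142,0],0],[0.6,[0.073,-0.142,0],0],[0.6,[0.073,-0.142,0],0]]' 20; python3 -m jog '[[0.6,[0.073,-0.142,0],0],[0.6,[0.073,-0.142,0],0],[0.6,[0.073,-0.142,0],0],[0.6,[0.073,-0.142,0],0],[0.6,[0.073,-0.142,0],0],[0.6,[0.073,-0.142,0],0],[0.6,[0.073,-0.142,0],0],[0.6,[0.073,-0.142,0],0]]'
```

```text
clock: 1.47
eef_pos: [0.3109, 0.3432, 0.1897]
eef_rot: [-0.491, 0.508, 0.491, 0.509]
contact_force: [1.0, 0.2, -0.5]
opening: 0.604
clock: 2.13
eef_pos: [0.4571, 0.0589, 0.1899]
eef_rot: [-0.491, 0.509, 0.491, 0.509]
contact_force: [0.8, 0.5, -0.4]
opening: 0.599
```

```bash
python3 -m jog '[[0.6,[0.066,-0.127,0],0],[0.6,[0.066,-0.127,0],0],[0.6,[0.066,-0.127,0],0],[0.6,[0.066,-0.127,0],0],[0.6,[0.066,-0.127,0],0],[0.6,[0.066,-0.127,0],0],[0.6,[0,0,0],0],[0.6,[0,0,0],0]]'; cat >> h.py <<'E'
from scipy.spatial.transform import Rotation as Rr
def wray(u,v,z,st):
    m=camera_model("wrist");K=np.array(m["intrinsics"]);T=np.array(m["tool_from_camera"])
    d=np.array([u-K[0,2],v-K[1,2]])/K[0,0];r=np.linalg.norm(d)
    c=np.r_[np.sin(r)*d/(r+1e-9),np.cos(r)]
    R=Rr.from_quat(st["eef_rot"]).as_matrix()
    o=R@T[:3,3]+st["eef_pos"];D=R@T[:3,:3]@c
    return o+D*(z-o[2])/D[2]
E
python3 - <<'E'
from h import *
s=observe();print(s["eef_pos"],s["contact_force"])
a=read_camera("wrist");cv2.imwrite("pics/w1.png",cv2.resize(a[...,::-1],(800,600),interpolation=cv2.INTER_CUBIC))
for th in("stud","pointer_top"):print(th,[(round(r["p"],2),np.round(np.array(r["bbox"])*[800,600,800,600],1).tolist()) for r in recognise("wrist",th)[:2]])
E
```

```text
clock: 2.8
eef_pos: [0.5557, -0.131, 0.1891]
eef_rot: [-0.49, 0.51, 0.491, 0.509]
contact_force: [-0.5, -0.3, 0.1]
opening: 0.598
[ 0.55567962 -0.13099042  0.18908784] [-0.46206007 -0.33496184  0.06409681]
stud [(0.9, [371.0, 48.3, 89.0, 280.9])]
pointer_top []
```

View pics/w1.png

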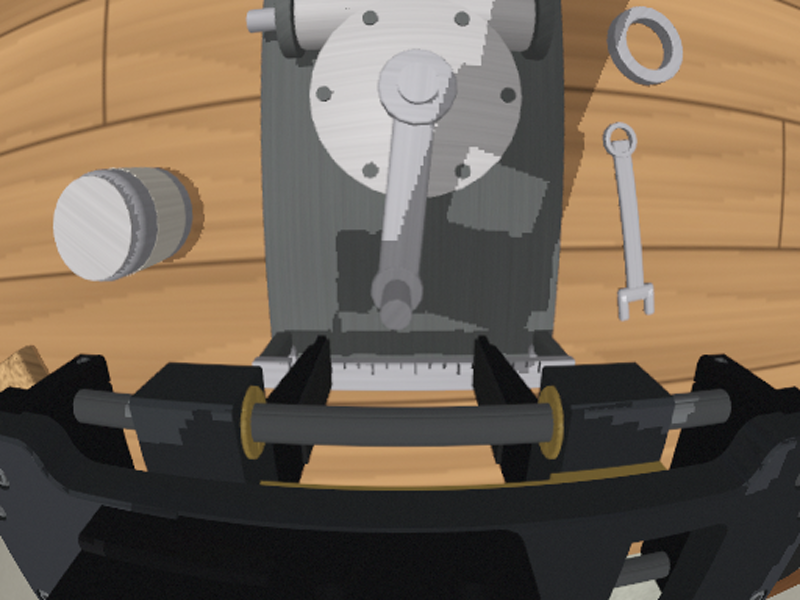

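The wrist view shows the stud top at about (397,314) between the fingers, and the pivot cap at about (417,83).

```bash
python3 - <<'E'
from h import *
s=observe();f=.64
print("yaw",np.arctan2(*(Rr.from_quat(s["eef_rot"]).as_matrix()[:2,2])))
for n,a in dict(stud=(397,314,.145),piv=(417,83,.105),plateL=(264,150,.012),plateL2=(275,331,.012),plR=(563,180,.012),plR2=(552,331,.012)).items(): print(n,wray(a[0]*f,a[1]*f,a[2],s).round(4))
E
```

```text
yaw 0.03499373152893902
stud [ 0.5568 -0.1305  0.145 ]
piv [ 0.428  -0.1145  0.105 ]
plateL [ 0.457  -0.2359  0.012 ]
plateL2 [ 0.6111 -0.2399  0.012 ]
plR [0.4889 0.0076 0.012 ]
plR2 [0.6199 0.0026 0.012 ]
```

```bash
python3 -m jog '[[0.5,[0.004,0,-0.105],0],[0.4,[0,0,-0.105],0],[0.35,[0,0,-0.105],0],[0.3,[0,0,0],0],[0.3,[0,0,0],0],[0.3,[0,0,0],0]]' 20;  python3 -m jog '[[0.15,[0,0,0],0],[0.15,[0,0,0],0],[0.15,[0,0,0],0],[0.15,[0,0,0],0]]' 20
```

```text
clock: 3.45
eef_pos: [0.5572, -0.1291, 0.1125]
eef_rot: [-0.492, 0.508, 0.491, 0.509]
contact_force: [0.1, -0.1, 1.1]
opening: 0.311
clock: 3.78
eef_pos: [0.5579, -0.1301, 0.113]
eef_rot: [-0.492, 0.508, 0.49, 0.51]
contact_force: [0.2, 1.1, 5.1]
opening: 0.179
```

```bash
for i in 1; do :; done; python3 -m jog '[[0.15,[0.001,0.008,0],0],[0.15,[0.001,0.008,0],0],[0.15,[0,0,0],0]]'; python3 -m jog '[[0.15,[0.001,0.008,0],0],[0.15,[0.001,0.008,0],0],[0.15,[0,0,0],0]]'
```

```text
clock: 4.03
eef_pos: [0.5583, -0.1263, 0.1129]
eef_rot: [-0.492, 0.508, 0.49, 0.509]
contact_force: [0.2, -1.1, 6.3]
opening: 0.182
clock: 4.28
eef_pos: [0.5587, -0.1242, 0.1129]
eef_rot: [-0.493, 0.509, 0.489, 0.508]
contact_force: [-0.9, -7.2, 5.1]
opening: 0.178
```

```bash
python3 -m jog '[[0.15,[0,0,0],0],[0.15,[0,0,0],0]]'; python3 -m jog '[[0.15,[0,-0.008,0],0],[0.15,[0,-0.016,0],0],[0.15,[0,0,0],0]]'
```

```text
clock: 4.45
eef_pos: [0.5587, -0.1243, 0.1129]
eef_rot: [-0.493, 0.509, 0.489, 0.508]
contact_force: [-0.8, -6.0, 5.9]
opening: 0.178
clock: 4.7
eef_pos: [0.5583, -0.1285, 0.1129]
eef_rot: [-0.491, 0.509, 0.49, 0.509]
contact_force: [-2.0, 0.7, 7.5]
opening: 0.177
```

```bash
python3 -m jog '[[0.15,[-0.002,-0.012,0],0],[0.15,[-0.002,-0.012,0],0],[0.15,[0,0,0],0]]'; python3 -m jog '[[0.15,[-0.001,-0.008,0],0],[0.15,[-0.001,-0.008,0],0],[0.15,[0,0,0],0]]'
```

```text
clock: 4.95
eef_pos: [0.558, -0.1341, 0.1129]
eef_rot: [-0.492, 0.508, 0.49, 0.51]
contact_force: [0.5, 0.2, 5.8]
opening: 0.177
clock: 5.2
eef_pos: [0.5575, -0.1377, 0.1129]
eef_rot: [-0.491, 0.508, 0.49, 0.51]
contact_force: [0.1, 1.4, 6.4]
opening: 0.176
```

```bash
python3 -m jog '[[0.15,[-0.001,-0.008,0],0],[0.15,[0,0,0],0]]'
```

```text
clock: 5.37
eef_pos: [0.5574, -0.1398, 0.1129]
eef_rot: [-0.492, 0.508, 0.49, 0.51]
contact_force: [0.7, 0.5, 6.2]
opening: 0.177
```

```bash
python3 -m jog '[[0.15,[-0.003,-0.008,0],0],[0.15,[-0.002,-0.004,0],0],[0.15,[0,0,0],0]]'
```

```text
clock: 5.62
eef_pos: [0.5564, -0.1431, 0.1128]
eef_rot: [-0.492, 0.508, 0.489, 0.51]
contact_force: [3.0, 0.9, 6.3]
opening: 0.178
```

```bash
python3 -m jog '[[0.15,[-0.002,-0.008,0],0],[0.15,[-0.001,-0.004,0],0],[0.15,[0,0,0],0]]'
```

```text
clock: 5.87
eef_pos: [0.5561, -0.1446, 0.1129]
eef_rot: [-0.492, 0.507, 0.49, 0.511]
contact_force: [4.2, 6.2, 5.4]
opening: 0.18
```

```bash
python3 -m jog '[[0.15,[0,0,0],0],[0.15,[0,0,0],0]]'; python3 -m jog '[[0.15,[0.001,0.016,0],0],[0.15,[0.001,0.016,0],0],[0.15,[0.001,0.014,0],0],[0.15,[0,0,0],0],[0.15,[0,0,0],0],[0.15,[0,0,0],0]]'
```

```text
clock: 6.03
eef_pos: [0.5561, -0.1445, 0.1128]
eef_rot: [-0.492, 0.507, 0.49, 0.511]
contact_force: [4.3, 5.1, 7.1]
opening: 0.176
clock: 6.53
eef_pos: [0.5577, -0.1355, 0.113]
eef_rot: [-0.494, 0.507, 0.488, 0.51]
contact_force: [7.3, -2.4, 3.7]
opening: 0.18
```

```bash
python3 -m jog '[[0.15,[-0.004,0.004,0],0],[0.15,[0,0,0],0],[0.15,[0,0,0],0],[0.15,[0,0,0],0]]'
```

```text
clock: 6.87
eef_pos: [0.5574, -0.1345, 0.113]
eef_rot: [-0.494, 0.507, 0.488, 0.511]
contact_force: [8.3, -2.3, 2.0]
opening: 0.182
```

```bash
python3 -m jog '[[0.25,[0,0,0],0],[0.35,[0,0,0],0],[0.45,[0,0,0],0],[0.5,[0,0,0],0],[0.5,[0,0,0],0]]'; python3 -m jog '[[0.5,[0,0,0.1],0],[0.5,[0,0,0.1],0],[0.5,[0,0,0.1],0],[0.5,[0,0,0],0],[0.5,[0,0,0],0],[0.5,[0,0,0],0]]'
python3 - <<'E'
from h import *
s=observe();print(s["eef_pos"],s["contact_force"])
a=read_camera("wrist")[150:256,170:345];cv2.imwrite("pics/w2.png",cv2.resize(a[...,::-1],None,fx=4,fy=4,interpolation=cv2.INTER_CUBIC))
E
```

```text
clock: 7.28
eef_pos: [0.5527, -0.133, 0.1098]
eef_rot: [-0.49, 0.509, 0.492, 0.508]
contact_force: [-0.6, -0.6, -0.3]
opening: 0.465
clock: 7.78
eef_pos: [0.5529, -0.133, 0.1847]
eef_rot: [-0.491, 0.509, 0.491, 0.509]
contact_force: [0.6, 0.2, 0.2]
opening: 0.499
[ 0.55290135 -0.13297856  0.18471457] [0.56032109 0.19320136 0.2103628 ]
```

View pics/w2.png

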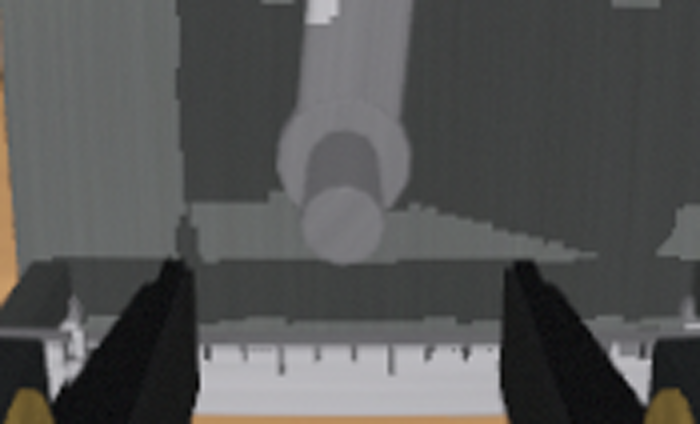

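The stud top is centred at about (343,225) in the crop, midway between the fingers.

```bash
python3 - <<'E'
from h import *
s=observe();print(wray(255.75,206.25,.145,s), np.arctan2(*(Rr.from_quat(s["eef_rot"]).as_matrix()[:2,2])))
print(wray(*(np.array([397,314])*.64),.145,dict(eef_rot=np.array([-0.49,0.51,0.491,0.509]),eef_pos=np.array([.5557,-.131,.1891]))))
E
```

```text
[ 0.55701985 -0.13328337  0.145     ] 0.03580908084358961
[ 0.55726393 -0.13278472  0.145     ]
```

```bash
python3 -m jog '[[0.5,[0.014,-0.006,-0.1],0],[0.45,[0,0,-0.1],0],[0.35,[0,0,-0.08],0],[0.3,[0,0,0],0],[0.3,[0,0,0],0],[0.3,[0,0,0],0]]' 4; python3 -m jog '[[0.25,[0,0,0],0],[0.22,[0,0,0],0],[0.2,[0,0,0],0],[0.18,[0,0,0],0],[0.15,[0,0,0],0],[0.15,[0,0,0],0]]' 4
```

```text
clock: 8.33
eef_pos: [0.5571, -0.1347, 0.116]
eef_rot: [-0.491, 0.509, 0.491, 0.509]
contact_force: [0.2, 0.2, 0.7]
opening: 0.306
clock: 8.83
eef_pos: [0.5576, -0.1348, 0.1166]
eef_rot: [-0.491, 0.509, 0.491, 0.509]
contact_force: [-0.1, 0.2, 3.0]
opening: 0.183
```

```bash
python3 -m jog '[[0.25,[0,0,0],0],[0.35,[0,0,0],0],[0.5,[0,0,0],0],[0.5,[0,0,0],0],[0.5,[0,0,0],0]]'; python3 -m jog '[[0.5,[0,0,0.115],0],[0.5,[0,0,0.115],0],[0.5,[0,0,0.115],0],[0.5,[0.1,-0.085,0],0],[0.5,[0.1,-0.085,0],0],[0.5,[0.06,-0.078,0],0],[0.5,[0,0,0],0],[0.5,[0,0,0],0]]'
python3 - <<'E'
from h import *
s=observe();print(s["eef_pos"],s["contact_force"])
a=read_camera("wrist")[140:290,156:356];cv2.imwrite("pics/w3.png",cv2.resize(a[...,::-1],None,fx=4,fy=4,interpolation=cv2.INTER_CUBIC))
E
```

```text
clock: 9.25
eef_pos: [0.5568, -0.1346, 0.1154]
eef_rot: [-0.491, 0.509, 0.491, 0.509]
contact_force: [-0.5, 0.3, -0.0]
opening: 0.462
clock: 9.92
eef_pos: [0.622, -0.1972, 0.2011]
eef_rot: [-0.49, 0.509, 0.491, 0.509]
contact_force: [-0.9, -0.4, -0.2]
opening: 0.496
[ 0.62196521 -0.1972053   0.20110441] [-0.94944777 -0.39208174 -0.23369259]
```

View pics/w3.png

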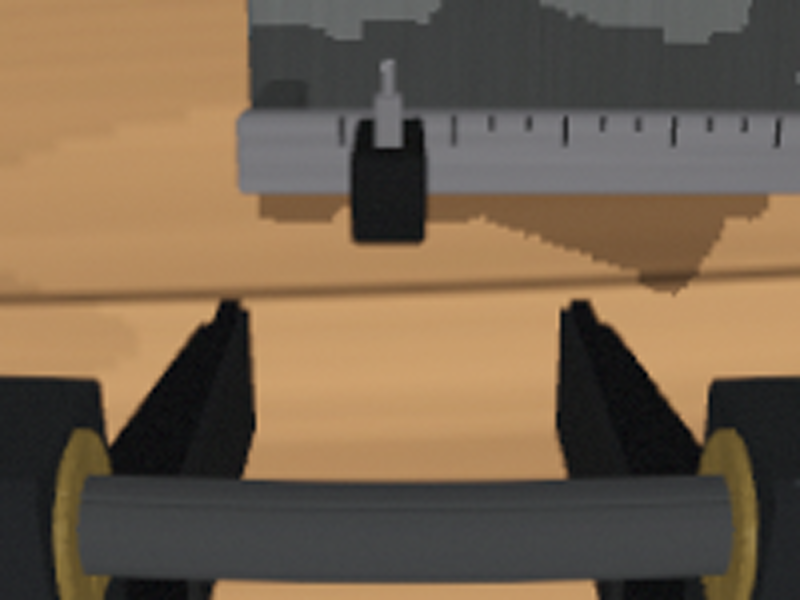

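The pointer block is at columns 352–426 of the crop, centre about 389. Its far top edge is at row 243, and the finger tip is at (388,60).

```bash
python3 - <<'E'
from h import *
s=observe()
for n,u,v,z in(("far",389,243,.131),("tip",388,62,.12),("railendR",238,150,.085)): print(n,wray(156+u/4,140+v/4,z,s))
E
```

```text
far [ 0.63111936 -0.19952488  0.131     ]
tip [ 0.59031184 -0.1982991   0.12      ]
railendR [ 0.61795719 -0.24022681  0.085     ]
```

```bash
python3 -m jog '[[0.5,[-0.008,-0.009,-0.137],0],[0.5,[0,0,-0.137],0],[0.5,[0,0,-0.137],0],[0.4,[0,0,0],0],[0.3,[0,0,0],0],[0.25,[0,0,0],0],[0.15,[0,0,0],0],[0.15,[0,0,0],0]]' 10; python3 -m jog '[[0.15,[0,0,0],0],[0.15,[0,0,0],0]]'
```

```text
clock: 10.63
eef_pos: [0.6218, -0.1997, 0.1028]
eef_rot: [-0.493, 0.508, 0.489, 0.509]
contact_force: [0.6, -2.0, 1.8]
opening: 0.206
clock: 10.8
eef_pos: [0.6218, -0.1999, 0.1026]
eef_rot: [-0.493, 0.508, 0.489, 0.51]
contact_force: [0.5, -0.6, 6.8]
opening: 0.187
```

```bash
python3 -m jog '[[0.15,[0.001,0.042,0],0],[0.15,[0.0015,0.042,0],0],[0.15,[0.0015,0.042,0],0],[0.15,[0.0015,0.042,0],0],[0.15,[0.0015,0.042,0],0],[0.15,[0.0015,0.036,0],0],[0.15,[0,0,0],0],[0.15,[0,0,0],0]]'; python3 -m jog '[[0.15,[0,0,0],0],[0.15,[0,0,0],0]]'
```

```text
clock: 11.47
eef_pos: [0.6242, -0.1369, 0.1026]
eef_rot: [-0.492, 0.507, 0.49, 0.51]
contact_force: [-0.3, 0.6, 7.3]
opening: 0.19
clock: 11.63
eef_pos: [0.6242, -0.1371, 0.1026]
eef_rot: [-0.492, 0.508, 0.49, 0.51]
contact_force: [1.3, 2.1, 7.1]
opening: 0.185
```

```bash
python3 -m jog '[[0.25,[0,0,0],0],[0.35,[0,0,0],0],[0.5,[0,0,0],0],[0.5,[0,0,0],0],[0.5,[0,0,0],0]]'; python3 -m jog '[[0.5,[0,0,0.12],0],[0.5,[0,0,0.12],0],[0.5,[0,0,0.12],0],[0.5,[0,0,0.12],0],[0.5,[0,0,0.1],0],[0.5,[0,0,0],0],[0.5,[0,0,0],0],[0.5,[0,0,0],0]]'
python3 - <<'E'
from h import *
s=observe();print(s["eef_pos"],s["contact_force"])
a=read_camera("wrist")[90:240,156:356];cv2.imwrite("pics/w4.png",cv2.resize(a[...,::-1],None,fx=4,fy=4,interpolation=cv2.INTER_CUBIC))
E
```

```text
clock: 12.05
eef_pos: [0.6217, -0.1374, 0.0987]
eef_rot: [-0.491, 0.509, 0.491, 0.509]
contact_force: [-0.1, -0.4, -0.2]
opening: 0.465
clock: 12.72
eef_pos: [0.6216, -0.1373, 0.2429]
eef_rot: [-0.49, 0.509, 0.492, 0.509]
contact_force: [-0.5, -0.1, -0.2]
opening: 0.498
[ 0.6215659  -0.13728836  0.24288322] [-0.50112315 -0.14514347 -0.19305153]
```

View pics/w4.png

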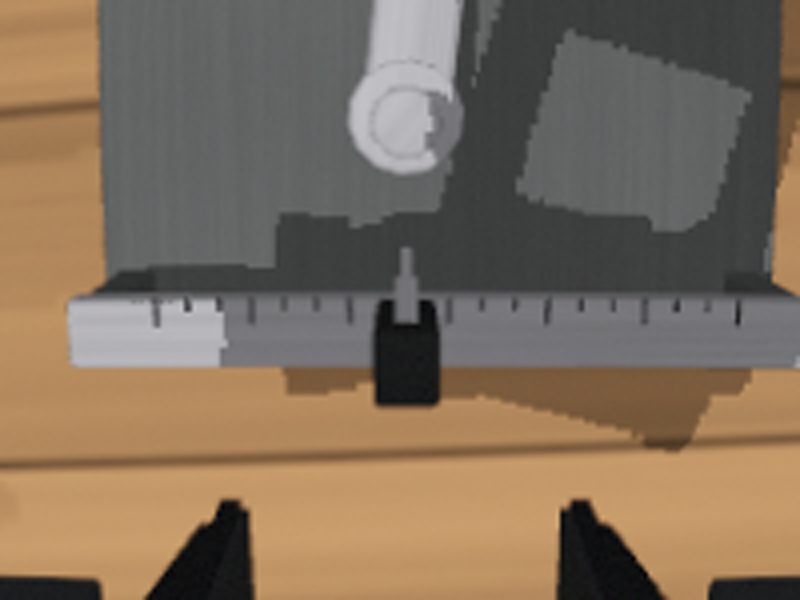

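```bash
python3 - <<'E'
from h import *
s=observe();P=lambda u,v,z:wray(156+u/4,90+v/4,z,s)
a=P(404,122,.145);b=P(405.5,249,.12);print(a,b)
for y in(-.032,-.036,-.038): print(y,((b-a)[:2]@[-np.sin(y),np.cos(y)]))
a=np.array([.557,-.1347]);
print(finish_job())
E
```

```text
[ 0.55772489 -0.13405509  0.145     ] [ 0.59260639 -0.13483028  0.12      ]
-0.032 0.000341215946589075
-0.036 0.00048076661440235634
-0.038 0.0005505392032592497
the job is handed in; nothing more can be done
None
```

I checked the play, left the drop arm in the middle of it, set the pointer opposite the stud and handed the job in at about 12.8 s. No verdict was reported.

- **Play:** Gripping the stud, I eased the arm anticlockwise until it stopped at y ≈ -0.1244 m, with about 6–7 N on it. Clockwise it stopped at y ≈ -0.1446 m, with about 5–7 N. Both readings held still under a short hold. The play is about 20 mm at the stud, with no sign that the gear inside turned.
- **Middle:** The first release sprang the tool and pulled the stud about 1 mm off. I re-centred it with a light 4 N grip, which read y ≈ -0.1347 m against a target of -0.1346 m. The last camera measurement gave -0.1341 m.
- **Pointer:** I gripped the block, slid it about 63 mm along the rail, let go and lifted clear. The last camera check put the tip 0.3–0.5 mm from opposite the stud in the gearbox's frame.
- **Bystanders:** I never went near the tin, wrench or bearing ring. I did not check them again at the end.

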